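Dock two recorder cartridges and hold the copy lever

TASK

Take the two drive cartridges out of the blue stand and stand each one upright on its long edge in a slot of the copying dock, coloured strip up, either cartridge in either slot, fully down and let go. Then, with the fingers, press the dock's red spring-return lever bar down past its first two clicks to the third and last one, and finish while still holding it there, because it springs back when released. Leave the bottle, the mug and the phone where they are.

Things in the scene. Friction and masses are not known exactly. Their poses are not given: they have to be found in the camera images.
- cartridge_blue: rigid black drive cartridge, a flat slab 16 mm thick (own x), 100 mm long (own y), 90 mm tall (own z) with a bright blue strip round its top edge and a white label on each broad face; about 0.2 kg. Origin: centre of the bottom edge face, z axis up along the 90 mm. It starts in the blue stand, reclined about 0.35 rad with its top towards the stand's -x side. The stand's back rest covers the lowest 42 mm of the broad face; above that both broad faces are free to grip.
- cartridge_orange: rigid black drive cartridge, a flat slab 16 mm thick (own x), 100 mm long (own y), 90 mm tall (own z) with a bright orange strip round its top edge and a white label on each broad face; about 0.2 kg. Origin: centre of the bottom edge face, z axis up along the 90 mm. It starts in the blue stand, reclined about 0.35 rad with its top towards the stand's -x side. The stand's back rest covers the lowest 42 mm of the broad face; above that both broad faces are free to grip.
- stand: blue fixed stand, base plate 110 x 250 x 8 mm on the desk, holding the two cartridges side by side along its y (60 mm either side of its middle). Origin: centre of the underside. Highest point of the stand about 80 mm above the desk. Anywhere in a wide area left or right of the middle, yaw a little varied.
- dock: black and grey fixed copying dock on the desk, 215 mm (x) by 215 mm (y). Its slot block, x -65 to 65 mm and y -30 to 100 mm in its frame, is 42 mm high; the lever stands beside it on the -y side, centred on y = -85 mm. Origin on the underside. It stands on the other side from the stand.
- slot_a (a point): centre of the floor of one slot in the dock, 12 mm above the desk. The slot is 22 mm wide (dock x), 108 mm long (dock y) and 30 mm deep, open at the top; axes as the dock's. The point is 35 mm towards -x from the middle of the block.
- slot_b (a point): centre of the floor of the other slot, same shape, 70 mm from slot_a along dock +x.
- lever: the dock's steel lever arm with the red bar at its end. Origin: centre of its pivot, 62 mm above the desk; at rest its axes are the dock's. The lever turns about the dock's y axis and its arm points along dock +x. The pivot's cheeks rise to 80 mm above the desk.
- press_bar (a point): red round bar across the end of the lever, 18 mm in diameter and 46 mm long along dock y. This point is the centre of the bar, 100 mm from the pivot. At rest the arm rises 0.42 rad above level (bar centre 103 mm above the desk); at the third click it lies 0.24 rad below level (bar centre 38 mm above the desk). The desk-side base plate under it is 10 mm high.
- lever_angle (a joint): angle of the lever in rad: 0 at rest (up), grows as the bar is pressed down; clicks at 0.22, 0.44 and 0.66, end stop at 0.72. Pressing the bar takes about 6 N near rest and about 10 N near the third click; the force rises before each ridge and dips by 2 to 3 N as the lever drops into a click; it springs all the way back from every click when let go.
- bottle: clear water bottle with blue cap, 64 mm across, 190 mm high, standing on the desk; origin: centre of its base. Leave alone.
- mug: white mug, 80 mm across, 90 mm high, standing on the desk, handle on one side; origin: centre of its base. Leave alone.
- phone: black phone lying flat on the desk, 74 x 150 x 9 mm; origin: centre of its underside. Leave alone.
Mind the look-alikes: they are no part of the job. What is shaped like the cartridge_orange but green is not meant.

How it is judged (in metres and radians):
On the way, in this order (a step that is already met when the one before it is completed fails the run):
1. both cartridges stand in the dock's slots, let go ((distance between cartridge_blue and slot_a below 0.012 m or distance between cartridge_blue and slot_b below 0.012 m) and angle between each of cartridge_blue, cartridge_orange's own z axis and vertical below 0.25 rad and (distance between cartridge_orange and slot_a below 0.012 m or distance between cartridge_orange and slot_b below 0.012 m) and contact force between the fingers and cartridge_blue below 0.3 N and contact force between the fingers and cartridge_orange below 0.3 N), for 0.2 s.
2. the lever is pressed to its third click by the fingers ((distance between cartridge_blue and slot_a below 0.012 m or distance between cartridge_blue and slot_b below 0.012 m) and angle between each of cartridge_blue, cartridge_orange's own z axis and vertical below 0.25 rad and (distance between cartridge_orange and slot_a below 0.012 m or distance between cartridge_orange and slot_b below 0.012 m) and value of joint lever_angle above 0.6 rad and contact force between the fingers and lever above 1 N), for 0.3 s.
At the end, for the whole second after the job is handed in: Each cartridge stands in a slot of the dock (its bottom centre within 12 mm of a slot's floor centre, leaning less than 0.25 rad), untouched by the fingers and at rest; the lever is at its third click (beyond 0.60 rad), still, with the fingers pressing on the red bar with more than 1 N (all of step 2 and contact force between the fingers and cartridge_blue below 0.3 N and contact force between the fingers and cartridge_orange below 0.3 N and velocity of joint lever_angle between -0.1 and 0.1 rad/s and linear speed of each of cartridge_blue, cartridge_orange below 0.02 m/s); the arm keeps its last pose, push and grip.
It fails at once if the bottle, mug or phone was disturbed (moved more than 40 mm, or tipped) (distance of any of bottle, mug, phone from where it was at the start of the episode above 0.04 m or angle between any of bottle, mug, phone's own z axis and vertical above 0.5 rad).
It also fails if it takes over 72 s, if anything falls off the work surface, if the arm or the gripper's body presses on something with over 40 N, if the wrist force passes 120 N, or if a joint passes its speed limit or range.

ROBOT

A 6-joint arm with a two-finger parallel gripper is mounted at the origin on the work surface. World frame = base frame: x ahead of the robot, y to its left, z up, the work surface at z = 0. Lengths are in mm, angles in rad, forces in N, time in s.
With the tool pointing down it reaches from about 375 to 975 mm from the base axis. Payload 3.8 kg.
Tool frame: the origin (TCP) lies midway between the tips of the shut fingers; the grasp point (between the pads) lies 19 mm behind it; z points along the fingers, y is the direction in which the jaws open and shut (so a half turn about z gives the same grasp; the last joint's range is limited). The gripper opens to 85 mm and grips with 20 to 120 N. Pads are 22 mm wide; open, the fingers measure 114 mm over their backs; the gripper's body (76 mm by 85 mm) begins 54 mm behind the grasp point. The pads swing forward as they close: fully open they stand 13 mm farther back than shut.
Start: joints at [-1.141, 0.264, 1.604, -0, 1.274, -0.037], TCP at [303.765, -602.781, 231.28] pointing down, gripper open.
Joint ranges: [-2.63, 2.63], [-0.94, 2.18], [0.31, 2.57], [-1.31, 4.45], [0, 2.66], [-2.55, 2.55]. Speed limits (rad/s): [2.57, 2.57, 3.14, 3.14, 3.14, 3.14].

INTERFACE

Orientations are given as a unit quaternion [w, x, y, z].
In Python, from station import * gives the robot as it stands.
- The arm moves only by the tool send_rows, never from a script. Its argument "increments" is a list of rows, each a list of 3 entries, a list of its own where there are three numbers: the finger opening in mm, from 0 to 85.4, then the shift along the tool's x, y, z in mm, then the turn about the tool's z in degrees. In form: [[grip, [tx, ty, tz], yaw], ...]. A call has 1 to 5 rows; each row is the pose to reach, as a shift and turn from the pose commanded when the call began, along the tool's axes at that moment; what a row does not reach only later rows make up. A row lasts 1/12 s, in which the tool goes at most 41.7 mm and 7.16 degrees, less where a joint would pass 70% of its speed; a pose out of reach is approached as far as the arm can. A call with a gripper value outside its range is refused whole. The fingers move at their own pace and stop on an object; "force" is the grip in N (left out, the last holds). Time passes only in rows, so rows that repeat a pose let the fingers close. It gives the time, the measured TCP pose, the force and the opening at its end, in the units of the state.
- sense(): the state, without advancing time (a new reading comes with each control period).
- snapshot(name): name is "scene" or "top" or "wrist"; returns a dict with "color" (480x640x3 uint8, red, green, blue), "fx", "fy", "cx", "cy" (pixels), "view" (4x4, takes a point from world to camera coordinates); the wrist camera has in their place "tool_from_camera" (4x4, takes a point from camera to tool coordinates, whose origin is the TCP and whose axes are the flange's). Camera axes: x right, y up, looking along -z (the intrinsics and any distortion apply to the point x, -y, -z); pixel columns grow to the right and rows downward; lengths in mm; the calibration is good to about 2 mm. A picture is of the moment at which its call begins: read the wrist's pose just before it. There is no depth.
- hand_in(): hands the job in, once; it reports no verdict.
Trained networks look in the newest picture that a camera, given by its name, has taken for a name from the list of things; names that differ only in an ending like _2 or _b are one class to them, and where a whole thing is asked for, a point or a joint stands for the part that bears it (a point fixed in the world has none). Each returns a list of dicts, best first, with "confidence" (0 to 1); they miss things now and then, are a little off and sometimes report something else, mostly with a low value. They report only what shows in the picture. A call takes as long as a camera call. They do not tell look-alikes from the thing itself.
- spot_in(query, camera): "at" ([x, y, z] in mm, in the coordinates of the camera as it stood for that picture, good to about 4 mm: the middle of the surface that is visible of it).
- outline_of(query, camera): "pixels" (480x640 bool, what is visible of it).
The state is a dict: "time": time; "qpos": joint angles; "qd": joint speeds; "joint_torque": joint torques, N m; "position": TCP position; "ee_rot": TCP orientation; "wrist_force": force on the tool from outside, world axes, zero at the start; "ft_torque": the same for the moment, N m; "finger_gap": finger opening in mm.
Only numpy, scipy, OpenCV 4.12 (cv2) and the standard library are available. Lean on these libraries where they do the work, as an engineer would, in place of code of your own. Each camera call takes 0.05 s, during which the arm holds its last target. There are 200 camera calls.

## Working session

There is one attempt and no reset: what is moved stays moved. The work goes in short steps, Python scripts to look and compute and a tool call to move; the robot and the scene stay as the last step left them, time stands still between calls to the robot, and variables do not carry over. Pictures are saved under pics/ and viewed, about 8 in all and at most 12, crops included, and the job is handed in when it is done.

Besides the shell and the picture viewer there is one more tool, called after "Emit:" as name(argument=value, ...), one argument or row to a line, values as JSON. send_rows: Moves the arm, as the interface text tells. Its arguments: {"type":"object","properties":{"increments":{"type":"array","items":{"type":"array"}},"force":{"type":"number"}},"required":["increments"]}

```bash
mkdir -p pics; ls
python3 - <<'E'
from station import *
import cv2, numpy as np
s=sense(); print(s['time'],s['position'],s['ee_rot'])
for n in ['scene','top']:
    c=snapshot(n); cv2.imwrite(f'pics/{n}0.png',c['color'][:,:,::-1])
    V=np.array(c['view']); print(n,c['fx'],c['fy'],c['cx'],c['cy'],[k for k in c]); print(np.linalg.inv(V).round(3).tolist())
    for q in ['cartridge_blue','cartridge_orange','stand','dock','lever','press_bar','slot_a','bottle','mug','phone']:
        try:
            for d in spot_in(q,n):
                print(q,round(d['confidence'],2),(np.linalg.inv(V)@np.r_[d['at'],1])[:3].round(0))
        except Exception as e: print(q,e)
print(sense()['time'])
E
```

```text
pics
0.0 [ 303.46656742 -602.08290547  229.94982273] [-1.11714065e-03  9.72878662e-01  2.31313224e-01 -2.29124093e-04]
scene 433.81698445186197 433.81698445186197 323.8407104141135 238.2177595690716 ['color', 'fx', 'fy', 'cx', 'cy', 'view']
[[0.404, -0.722, 0.561, 1091.882], [0.915, 0.309, -0.261, -289.258], [0.015, 0.619, 0.785, 939.337], [0.0, 0.0, 0.0, 1.0]]
cartridge_blue 0.98 [550. 272.  84.]
cartridge_orange 0.9 [538. 160.  89.]
cartridge_orange 0.78 [382. 208.  16.]
cartridge_orange 0.68 [350.  42.  16.]
cartridge_orange 0.62 [177. 308.  15.]
stand 0.82 [568. 205.   9.]
stand 0.7 [ 515. -205.   18.]
dock 0.67 [ 517. -207.   20.]
lever 0.93 [ 533. -277.   87.]
lever 0.55 [ 520. -201.   18.]
press_bar 0.58 [ 525. -270.   88.]
slot_a 0.66 [ 518. -203.   16.]
slot_a 0.62 [571. 204.   7.]
bottle 0.58 [ 784. -177.  124.]
bottle 0.3 [535. 162.  90.]
mug 0.93 [768.  16.  46.]
mug 0.72 [ 531. -278.   87.]
phone 0.86 [766. 202.  10.]
top 437.82105232449476 437.82105232449476 317.253843621702 238.38239887887516 ['color', 'fx', 'fy', 'cx', 'cy', 'view']
[[-0.007, 0.998, -0.068, 432.38], [-1.0, -0.008, -0.006, 12.651], [-0.007, 0.068, 0.998, 1036.729], [0.0, 0.0, 0.0, 1.0]]
cartridge_blue 0.84 [538. 270. 111.]
cartridge_orange 0.9 [180. 310.  14.]
cartridge_orange 0.84 [530. 159. 107.]
cartridge_orange 0.8 [347.  47.  15.]
cartridge_orange 0.57 [377. 209.  17.]
stand 0.76 [526. 214.   5.]
dock 0.78 [ 496. -198.   12.]
lever 0.78 [ 517. -268.   81.]
press_bar 0.62 [ 519. -274.   80.]
slot_a 0.97 [ 492. -199.   12.]
bottle 0.61 [ 754. -172.  120.]
bottle 0.57 [ 492. -195.   12.]
mug 0.97 [780.  13.  46.]
mug 0.7 [538. 271. 110.]
mug 0.44 [ 492. -199.   11.]
phone 0.95 [763. 198.   9.]
1.1
```

View pics/scene0.png

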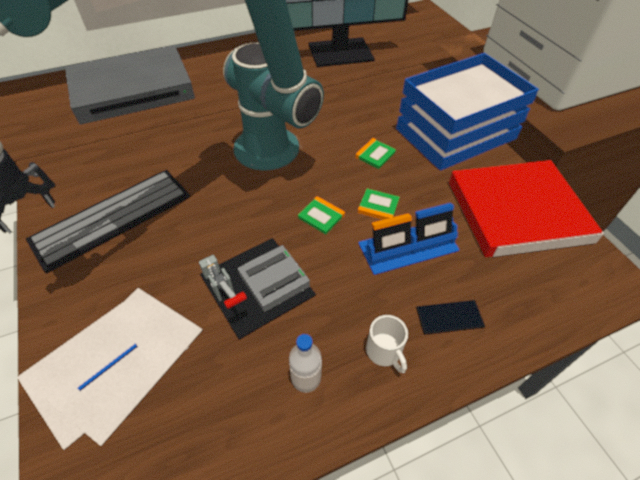

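View pics/top0.png

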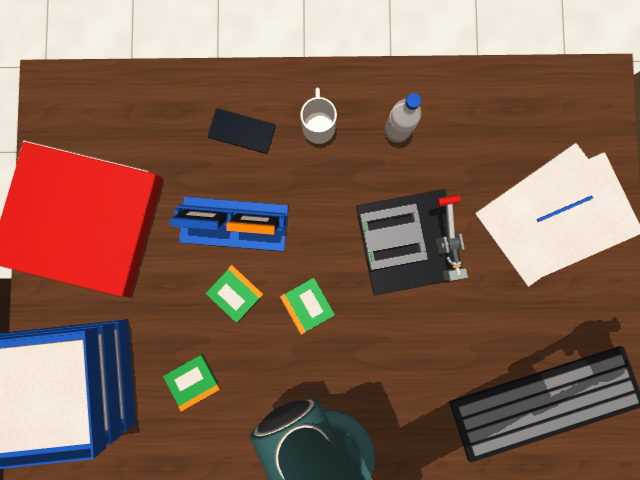

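The real ones are in the stand: blue at top px (203,215) and orange at (250,226). The green items lying flat at (234,293), (307,305) and (190,382) are look-alikes. Next I'll write helpers and check the wrist camera geometry.

```bash
cat > h.py <<'E'
from station import *
import cv2, numpy as np
from scipy.spatial.transform import Rotation as R
def pose():
    s=sense(); w,x,y,z=s['ee_rot']; T=np.eye(4); T[:3,:3]=R.from_quat([x,y,z,w]).as_matrix(); T[:3,3]=s['position']; return T,s
def ang(T): return np.degrees(np.arctan2(T[1,0],T[0,0]))
def cam(n):
    T,_=pose(); c=snapshot(n)
    M=T@np.array(c['tool_from_camera']) if n=='wrist' else np.linalg.inv(np.array(c['view']))
    return c,M   # M: camera->world
def pix(c,M,P):
    p=np.linalg.inv(M)@np.r_[P,1]; return np.array([c['cx']+c['fx']*p[0]/-p[2], c['cy']+c['fy']*p[1]/p[2]])
def ray(c,M,u,v,z):
    d=M[:3,:3]@np.array([(u-c['cx'])/c['fx'],-(v-c['cy'])/c['fy'],-1]); o=M[:3,3]; return (o+d*(z-o[2])/d[2])
def shift(P):
    T,_=pose(); return (T[:3,:3].T@(np.array(P)-T[:3,3])).round(1)
def st():
    T,s=pose(); print('t %.2f'%s['time'],'p',s['position'].round(1),'ang %.2f'%ang(T),'gap %.1f'%s['finger_gap'],'F',np.round(s['wrist_force'],1),'q',np.round(s['qpos'],2))
E
python3 - <<'E'
from h import *
c=snapshot('wrist'); print(np.array(c['tool_from_camera']).round(3).tolist(),c['fx'],c['cx'],c['cy'])
c,M=cam('top')
for q in ['dock','stand']:
    m=outline_of(q,'top')[0]['pixels'].astype(np.uint8)
    ys,xs=np.nonzero(m); print(q,m.sum(),cv2.minAreaRect(np.c_[xs,ys].astype(np.float32)))
    b=cv2.boxPoints(cv2.minAreaRect(np.c_[xs,ys].astype(np.float32)))
    print([ray(c,M,*p,8).round(0).tolist() for p in b])
g=c['color'][150:310,150:490][:,:,::-1]; cv2.imwrite('pics/crop.png',cv2.resize(g,(800,376),interpolation=cv2.INTER_CUBIC))
E
```

```text
[[-0.0, 0.961, 0.278, 70.73], [1.0, 0.001, -0.001, 1.965], [-0.001, 0.278, -0.961, -142.618], [0.0, 0.0, 0.0, 1.0]] 347.5618726956369 311.16858507772406 238.85484953309384
dock 8650 ((415.2464599609375, 241.08847045898438), (92.78649139404297, 103.59477233886719), 79.28687286376953)
[[580.0, -72.0, 8.0], [624.0, -314.0, 8.0], [409.0, -348.0, 8.0], [366.0, -110.0, 8.0]]
stand 3179 ((229.94480895996094, 223.5885772705078), (111.75992584228516, 47.541526794433594), 5.355824947357178)
[[496.0, 362.0, 8.0], [609.0, 353.0, 8.0], [582.0, 88.0, 8.0], [470.0, 99.0, 8.0]]
```

View pics/crop.png

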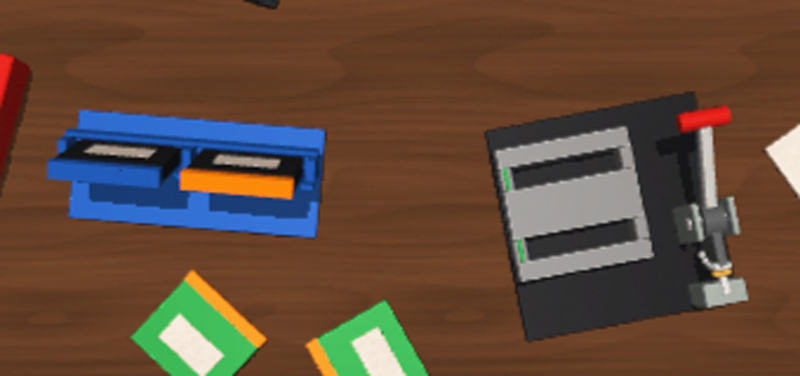

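Crop: in the stand, blue at (115,165) and orange at (242,178). Both tops lean towards the robot (-x). The dock yaws about +10°, with slots at (565,168) and (578,240) and the red bar at (705,118). I'll go over the dock for a close view.

Emit:
send_rows(
  increments=[
    [85,[32,-24,0],-7],
    [85,[64,-48,0],-14],
    [85,[95,-72,0],-21],
    [85,[127,-96,0],-28],
    [85,[159,-120,0],-35],
  ],
)

```text
time: 1.72
position: [392.2, -422.6, 231.4]
ee_rot: [0.0, 0.857, 0.515, 0.0]
wrist_force: [0.7, 0.0, 0.3]
finger_gap: 84.9
```

Emit:
send_rows(
  increments=[
    [85,[40,-1,0],-7],
    [85,[80,-3,0],-14],
    [85,[120,-4,0],-21],
    [85,[160,-6,0],-28],
    [85,[199,-7,0],-35],
  ],
)

```text
time: 2.13
position: [480.2, -243.5, 231.6]
ee_rot: [0.0, 0.662, 0.749, 0.0]
wrist_force: [0.1, 0.3, -0.6]
finger_gap: 85.1
```

Run:
```python
from h import *
st(); print(shift([490,-195,210]), 100-ang(pose()[0]))
```

```text
t 2.13 p [ 480.2 -243.5  231.6] ang 97.08 gap 85.1 F [ 0.1  0.3 -0.6] q [-0.52  0.    1.9   0.    1.24 -0.64]
[47.  15.7 21.6] 2.9173164519118018
```

Emit:
send_rows(
  increments=[
    [85,[24,8,10],-2],
    [85,[47,16,20],-3],
    [85,[47,16,20],-3],
    [85,[47,16,20],-3],
  ],
)

```text
time: 2.47
position: [489.9, -195.6, 210.7]
ee_rot: [-0.001, 0.643, 0.765, -0.0]
wrist_force: [-0.4, -0.5, 0.2]
finger_gap: 84.9
```

Run:
```python
from h import *
st(); c,M=cam('wrist'); cv2.imwrite('pics/w1.png',c['color'][:,:,::-1]); np.savez('w1',M=M,K=[c['fx'],c['fy'],c['cx'],c['cy']],im=c['color'])
```

```text
t 2.47 p [ 489.9 -195.6  210.7] ang 99.90 gap 84.9 F [-0.4 -0.5  0.2] q [-0.43 -0.    1.94 -0.    1.2  -0.6 ]
```

View pics/w1.png

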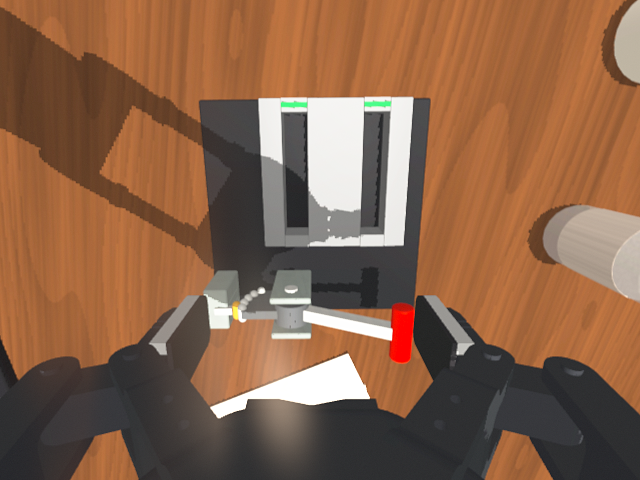

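The wrist view is clear: block corners at about (259,98), (413,97), (264,246), (404,246), both slots empty, and the bar at (401,332). I'll fit the dock pose.

Run:
```python
from h import *
from scipy.optimize import least_squares
d=np.load('w1.npz'); M=d['M']; K=d['K']; c=dict(fx=K[0],fy=K[1],cx=K[2],cy=K[3]); im=d['im']
g=cv2.cvtColor(im,cv2.COLOR_RGB2GRAY)
# refine edges: vertical edges in rows, horizontal in columns
def ex(row,u,w=6):
    r=g[row-1:row+2].mean(0).astype(float); k=np.abs(np.diff(r))[u-w:u+w]; return (np.arange(u-w,u+w)*k).sum()/k.sum()+.5
for row in (115,140,225): print(row,np.where(np.abs(np.diff(g[row].astype(int)))[190:440]>25)[0]+190.5)
for col in (273,335,396,295,376): print(col,np.where(np.abs(np.diff(g[:,col].astype(int)))[80:270]>25)[0]+80.5)
D={(-65,100):(259,98),(65,100):(413,97),(-65,-30):(264,246),(65,-30):(404,246)}
L=np.array(list(D)); P=np.array(list(D.values()),float)
def W(p,l,z): a=p[2]; return np.array([p[0]+np.cos(a)*l[0]-np.sin(a)*l[1],p[1]+np.sin(a)*l[0]+np.cos(a)*l[1],z])
def f(p): return np.concatenate([pix(c,M,W(p,l,42))-q for l,q in zip(L,P)])
s=least_squares(f,[500,-230,.17]); print(s.x,np.degrees(s.x[2]),s.fun.round(1))
for y in(89,-19):
  for x in(-46,-24,24,46): print((x,y),pix(c,M,W(s.x,(x,y),42)).round(1))
for x in(-35,35): print('slot',W(s.x,(x,35),12).round(1))
print('piv',W(s.x,(0,-85),62))
```

```text
115 [199.5 257.5 258.5 259.5 280.5 302.5 306.5 307.5 363.5 380.5 389.5 390.5
 411.5 412.5 429.5]
140 [259.5 260.5 280.5 281.5 306.5 307.5 362.5 381.5 387.5 388.5 409.5 410.5
 427.5]
225 [263.5 264.5 286.5 307.5 308.5 359.5 360.5 377.5 378.5 383.5 384.5 404.5
 419.5 420.5]
273 [ 97.5  98.5 158.5 159.5 245.5 246.5]
335 [ 96.5  97.5 208.5 237.5 245.5 246.5]
396 [ 96.5  97.5 244.5 245.5]
295 [ 96.5  97.5 100.5 106.5 111.5 112.5 226.5 245.5 246.5 269.5]
376 [ 95.5  96.5 100.5 105.5 110.5 111.5 225.5 226.5 233.5 234.5 245.5 246.5]
[ 5.11119599e+02 -1.90460753e+02  1.76915517e-01] 10.1365124754091 [-0.9 -0.2  1.  -0.   0.6  0.4 -0.7 -0.1]
(-46, 89) [281.2 111.7]
(-24, 89) [307.3 111.5]
(24, 89) [364.3 111.2]
(46, 89) [390.4 111.1]
(-46, -19) [284.5 235.1]
(-24, -19) [308.2 235. ]
(24, -19) [359.9 234.8]
(46, -19) [383.6 234.7]
slot [ 470.5 -162.2   12. ]
slot [ 539.4 -149.8   12. ]
piv [ 526.0790957  -274.13400676   62.        ]
```

Emit:
send_rows(
  increments=[
    [85,[39,11,0],0],
    [85,[78,22,0],0],
    [85,[117,34,0],0],
    [85,[156,45,0],0],
    [85,[193,57,0],0],
  ],
)

```text
time: 2.93
position: [514.3, 3.2, 212.3]
ee_rot: [0.001, 0.646, 0.764, 0.0]
wrist_force: [0.5, -0.2, -0.2]
finger_gap: 84.7
```

Emit:
send_rows(
  increments=[
    [85,[39,11,0],3],
    [85,[78,22,0],7],
    [85,[117,34,0],11],
    [85,[156,45,0],15],
    [85,[193,57,0],15],
  ],
)

```text
time: 3.35
position: [538.3, 203.7, 212.3]
ee_rot: [0.001, 0.74, 0.672, 0.001]
wrist_force: [1.5, 0.3, -0.4]
finger_gap: 84.9
```

Emit:
send_rows(
  increments=[
    [85,[0,0,0],0],
    [85,[0,0,0],0],
  ],
)

```text
time: 3.52
position: [538.2, 203.6, 211.8]
ee_rot: [0.0, 0.738, 0.675, 0.0]
wrist_force: [-0.7, -0.9, -0.5]
finger_gap: 84.5
```

Run:
```python
from h import *
st(); c,M=cam('wrist'); cv2.imwrite('pics/w2.png',c['color'][:,:,::-1]); np.savez('w2',M=M,K=[c['fx'],c['fy'],c['cx'],c['cy']],im=c['color'])
```

```text
t 3.52 p [538.2 203.6 211.8] ang 84.86 gap 84.5 F [-0.7 -0.9 -0.5] q [ 0.32  0.09  1.84 -0.    1.21  0.41]
```

View pics/w2.png

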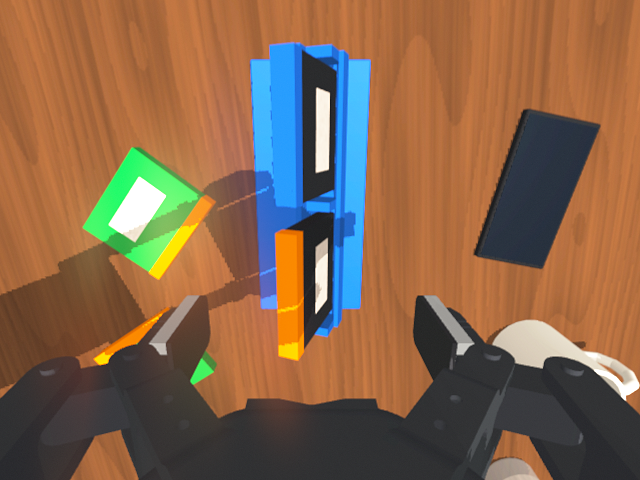

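The stand's base corners are about (251,60), (370,60), (261,308), (360,308). The blue top strip spans rows 44–207 at column 270, and orange spans 232–358 at column 277. Both lean towards image left (-x), with a lip on the right. Fitting.

Run:
```python
from h import *
from scipy.optimize import least_squares
d=np.load('w2.npz'); M=d['M']; K=d['K']; c=dict(fx=K[0],fy=K[1],cx=K[2],cy=K[3])
def W(p,l): a=p[2]; return np.array([p[0]+np.cos(a)*l[0]-np.sin(a)*l[1],p[1]+np.sin(a)*l[0]+np.cos(a)*l[1],l[2]])
D={(-55,125,8):(251,60),(55,125,8):(370,60),(-55,-125,8):(261,308),(55,-125,8):(360,308)}
f=lambda p: np.concatenate([pix(c,M,W(p,l))-np.array(q) for l,q in D.items()])
s=least_squares(f,[540,220,-.09]); p=s.x; print(p,np.degrees(p[2]),s.fun.round(1))
t=.35
def C(q,y0,l): x,y,z=l; return W(p,(q[0]+x*np.cos(t)-z*np.sin(t), y0+y, q[1]+x*np.sin(t)+z*np.cos(t)))
E=[(60,(-8,50,90),(270,44)),(60,(-8,-50,90),(272,207)),(-60,(-8,50,90),(276,233)),(-60,(-8,-50,90),(279,359))]
E1=E
g=lambda q: np.concatenate([pix(c,M,C(q,y,l))-np.array(u) for y,l,u in E1])
s=least_squares(g,[0,20]); print('x0,z0',s.x,s.fun.round(1)); q=s.x
for y in(60,-60):
    for z in(0,90): print(y,z,C(q,y,(0,0,z)).round(1))
    for x,yy,z in [(8,50,90),(8,-50,90),(8,50,0)]: print('  px',(x,yy,z),pix(c,M,C(q,y,(x,yy,z))).round(0))
```

```text
[ 5.40227390e+02  2.15980777e+02 -9.05155056e-02] -5.186156453615848 [-1.4 -1.   1.4 -0.9 -0.4  1.5  0.4  1.5]
x0,z0 [13.41788845 36.31192557] [-0.7  2.7  2.1  1.1 -1.   3.  -0.4 -0.5]
60 0 [559.  274.5  36.3]
60 90 [528.3 277.3 120.9]
  px (8, 50, 90) [294.  44.]
  px (8, -50, 90) [296. 210.]
  px (8, 50, 0) [336.  71.]
-60 0 [548.2 155.   36.3]
-60 90 [517.4 157.8 120.9]
  px (8, 50, 90) [296. 238.]
  px (8, -50, 90) [297. 363.]
  px (8, 50, 0) [333. 213.]
```

Fit: stand at (540.2, 216.0), yaw -5.2°. Cartridge bottoms are at z≈36 and tops at ≈121, with the rest top at about 76–80, which matches the stated 80. For orange, the tool stays vertical, so I'll grip lightly near the lean, slide out along the rest, then squeeze so the pads bring the slab upright.

Emit:
send_rows(
  increments=[
    [85,[-24,-4,0],0],
    [85,[-47,-8,10],0],
    [85,[-47,-8,45],0],
    [85,[-47,-8,80],0],
    [85,[-47,-8,100],0],
  ],
)

```text
time: 3.98
position: [523.3, 153.2, 108.6]
ee_rot: [-0.0, 0.74, 0.672, -0.002]
wrist_force: [0.3, -0.8, -0.5]
finger_gap: 85.2
```

Emit:
send_rows(
  increments=[
    [85,[0,0,13],0],
    [85,[0,0,26],0],
    [60,[0,0,26],0],
    [40,[0,0,26],0],
    [10,[0,0,26],0],
  ],
  force=25,
)

```text
time: 4.4
position: [525.8, 155.6, 86.3]
ee_rot: [0.0, 0.739, 0.673, 0.001]
wrist_force: [0.0, 0.6, -0.2]
finger_gap: 51.1
```

Emit:
send_rows(
  increments=[
    [10,[0,0,0],0],
    [10,[0,0,0],0],
    [10,[0,0,0],0],
  ],
)

```text
time: 4.65
position: [527.9, 156.8, 88.2]
ee_rot: [0.002, 0.739, 0.674, 0.003]
wrist_force: [1.4, -2.7, 10.8]
finger_gap: 23.7
```

Run:
```python
from h import *
st(); c,M=cam('wrist'); cv2.imwrite('pics/w3.png',c['color'][:,:,::-1])
```

```text
t 4.65 p [527.9 156.8  88.2] ang 84.77 gap 23.7 F [ 1.4 -2.7 10.8] q [ 0.24  0.16  2.01 -0.    0.96  0.34]
```

View pics/w3.png

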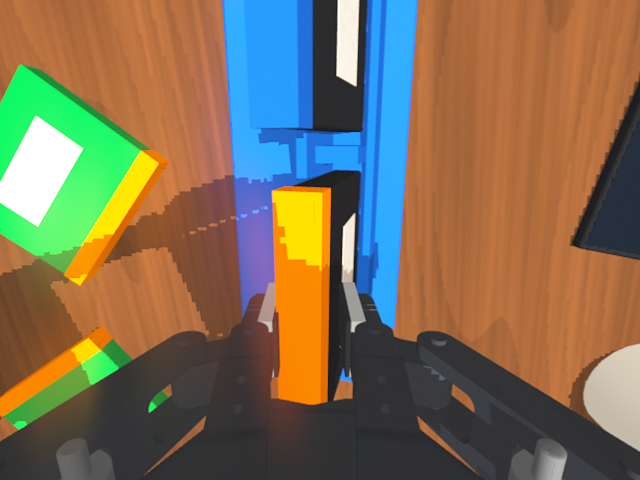

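Orange is between the pads, strip at (302,290), still tilted, with the gap at 23.7. I'll let it settle, then lift along the slab.

Emit:
send_rows(
  increments=[
    [10,[0,0,0],0],
    [10,[0,0,0],0],
    [10,[0,0,0],0],
    [10,[0,-2,-5],0],
    [10,[0,-4,-10],0],
  ],
)

```text
time: 5.12
position: [525.5, 157.4, 97.5]
ee_rot: [0.003, 0.739, 0.674, 0.004]
wrist_force: [8.4, -1.4, -4.6]
finger_gap: 22.9
```

Emit:
send_rows(
  increments=[
    [10,[0,-3,-10],0],
    [10,[0,-7,-20],0],
    [10,[0,-11,-32],0],
    [10,[0,-14,-45],0],
    [10,[0,-14,-60],0],
  ],
)

```text
time: 5.53
position: [505.2, 158.3, 155.4]
ee_rot: [-0.001, 0.739, 0.674, -0.001]
wrist_force: [0.2, -0.6, -2.6]
finger_gap: 15.2
```

Emit:
send_rows(
  increments=[
    [5,[0,0,-30],0],
    [5,[0,0,-55],0],
    [5,[0,0,-55],0],
    [5,[0,0,-55],0],
    [5,[0,0,-55],0],
  ],
  force=60,
)

```text
time: 5.95
position: [505.9, 158.3, 209.3]
ee_rot: [-0.0, 0.739, 0.674, -0.001]
wrist_force: [-0.5, -0.6, -3.4]
finger_gap: 15.0
```

Run:
```python
from h import *
st(); c,M=cam('wrist'); cv2.imwrite('pics/w4.png',c['color'][:,:,::-1])
```

```text
t 5.95 p [505.9 158.3 209.3] ang 84.76 gap 15.0 F [-0.5 -0.6 -3.4] q [0.26 0.01 1.94 0.   1.2  0.35]
```

View pics/w4.png

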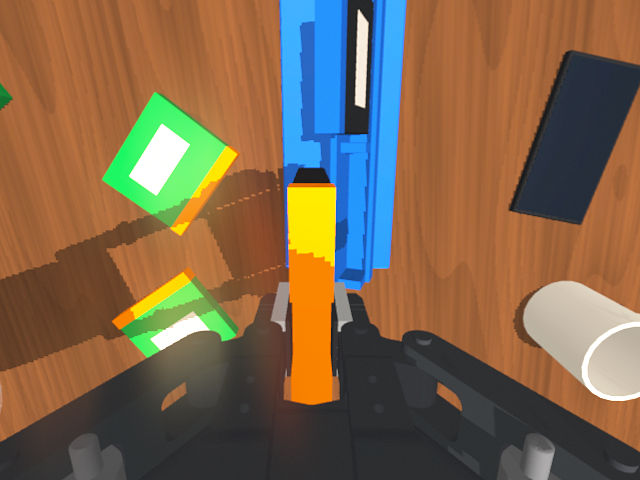

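Orange is upright in the grip, strip from (311,184) downward. Now I'll measure its offset in the tool from the strip's edges.

```bash
cat >> h.py <<'E'
def grip_offset(im,c,hue):
    """top face of a gripped slab: returns tool x of its centre, tool y, tool z of top"""
    TC=np.array(c['tool_from_camera']); h=cv2.cvtColor(im,cv2.COLOR_RGB2HSV)
    m=(h[:,:,0]>hue[0])&(h[:,:,0]<hue[1])&(h[:,:,1]>150)&(h[:,:,2]>90)
    B=[];Y=[]
    for r in range(200,275,5):
        x=[k for k in np.nonzero(m[r,270:355])[0]+270]; w=x[-1]-x[0]+1; rr=-(r-c['cy'])/c['fy']
        ax=c['fx']*16/w; B.append(.961*ax+.278*rr*ax); Y.append(((x[0]+x[-1])/2-c['cx'])/c['fx']*ax)
    b=np.median(B); z=b-142.6; print('b',np.round(B,0),'y',np.round(Y,1))
    col=m[:,305:318].sum(1)>6; print('strip rows',np.nonzero(col)[0][:3], 'bright', h[178:194,311,2])
    for r in (np.nonzero(col)[0][0],np.nonzero(col)[0][0]+3):
        q=-(r-c['cy'])/c['fy']; print('row',r,'centre x',70.7+(.961*q-.278)*b/(.961+.278*q)-50,'ztop',z,'y',np.median(Y)+1.97)
E
python3 - <<'E'
from h import *
c,M=cam('wrist'); grip_offset(c['color'],c,(8,30))
E
```

```text
b [85. 85. 84. 84. 84. 83. 83. 82. 82. 82. 81. 82. 82. 82. 81.] y [-2.3 -2.3 -2.3 -2.3 -2.3 -2.3 -2.3 -2.3 -2.3 -2.3 -2.3 -2.4 -2.4 -2.4
 -2.4]
strip rows [183 184 185] bright [ 32  34  32  33  36 205 233 222 217 255 255 255 255 255 255 255]
row 183 centre x 10.565957223476794 ztop -60.119111918595166 y -0.2868824806705381
row 186 centre x 9.859780674068936 ztop -60.119111918595166 y -0.2868824806705381
```

Run:
```python
import re
s=open('h.py').read()
s=s.replace("(h[:,:,1]>150)&(h[:,:,2]>90)","(h[:,:,1]>150)&(h[:,:,2]>vmin); m=cv2.connectedComponents(m.astype(np.uint8))[1]; m=m==m[230,311]").replace("c,hue)","c,hue,vmin=205)")
open('h.py','w').write(s)
from h import *
c,M=cam('wrist'); h=cv2.cvtColor(c['color'],cv2.COLOR_RGB2HSV); print(h[220,280:345:3].tolist())
grip_offset(c['color'],c,(8,32))
```

```text
[[11, 160, 118], [12, 165, 116], [111, 176, 168], [21, 255, 255], [28, 255, 255], [27, 255, 255], [27, 255, 255], [28, 255, 255], [27, 255, 255], [27, 255, 255], [28, 255, 255], [27, 255, 255], [27, 255, 255], [28, 255, 255], [27, 255, 255], [28, 255, 255], [28, 255, 255], [28, 255, 255], [28, 255, 255], [107, 225, 222], [108, 214, 212], [107, 217, 201]]
b [117. 117. 116. 116. 118. 118. 117. 117. 116. 116. 115. 117. 117. 116.
 116.] y [-0.1 -0.1 -0.1 -0.1  0.1  0.1  0.1  0.1  0.1  0.1  0.1 -0.1 -0.1 -0.1
 -0.1]
strip rows [184 185 186] bright [ 34  33  32  33  34 205 228 219 217 255 255 255 255 255 255 255]
row 184 centre x 6.048067071338252 ztop -26.05091901540621 y 1.912609335242873
row 187 centre x 5.048617825753453 ztop -26.05091901540621 y 1.912609335242873
```

Orange centre is at tool x≈+5, y≈+2, with its top 26 mm behind the TCP. Carrying it to hover over slot_b.

Emit:
send_rows(
  increments=[
    [5,[-39,8,0],0],
    [5,[-78,16,0],0],
    [5,[-117,23,0],0],
    [5,[-156,31,0],0],
    [5,[-195,39,0],0],
  ],
)

```text
time: 6.52
position: [526.9, -40.8, 208.7]
ee_rot: [-0.001, 0.739, 0.674, -0.001]
wrist_force: [0.0, -0.2, -2.3]
finger_gap: 14.9
```

Emit:
send_rows(
  increments=[
    [5,[-39,8,0],-5],
    [5,[-78,15,20],-10],
    [5,[-114,22,50],-15.3],
    [5,[-114,22,79],-15.3],
    [5,[-114,22,79],-15.3],
  ],
)

```text
time: 6.93
position: [533.5, -155.8, 122.9]
ee_rot: [-0.006, 0.644, 0.765, -0.003]
wrist_force: [-2.6, 0.1, -3.8]
finger_gap: 14.9
```

Emit:
send_rows(
  increments=[
    [5,[0,0,0],0],
    [5,[0,0,0],0],
  ],
)

```text
time: 7.1
position: [539.2, -154.4, 131.0]
ee_rot: [-0.001, 0.643, 0.766, -0.0]
wrist_force: [0.4, -0.4, -1.6]
finger_gap: 14.7
```

Run:
```python
from h import *
st(); c,M=cam('wrist'); cv2.imwrite('pics/w5.png',c['color'][:,:,::-1]); grip_offset(c['color'],c,(8,32))
print(shift([538.4,-155.2,100]),100.14-ang(pose()[0]))
```

```text
t 7.10 p [ 539.2 -154.4  131. ] ang 100.04 gap 14.7 F [ 0.4 -0.4 -1.6] q [-0.32  0.14  1.95  0.    1.06 -0.5 ]
b [117. 117. 116. 116. 115. 115. 117. 117. 116. 116. 115. 115. 114. 116.
 116.] y [-0.1 -0.1 -0.1 -0.1 -0.1 -0.1  0.1  0.1  0.1  0.1  0.1  0.1  0.1 -0.1
 -0.1]
strip rows [183 184 185] bright [ 40  39  37  37  40 229 247 242 241 255 255 255 255 255 255 255]
row 183 centre x 6.452279115484814 ztop -26.637920738482663 y 1.912609335242873
row 186 centre x 5.459446679997001 ztop -26.637920738482663 y 1.912609335242873
[-0.5 -2.  32.4] 0.06091898019091957
```

View pics/w5.png

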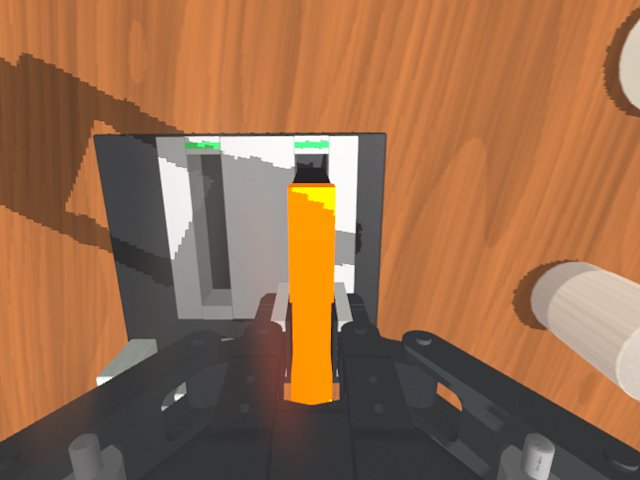

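Slab bottom at (312,170) sits over slot_b (295–328, row 153). Lowering into the slot, watching the force.

Emit:
send_rows(
  increments=[
    [5,[-0.5,-1.3,8],0],
    [5,[-0.5,-1.3,16],0],
    [5,[-0.5,-1.3,24],0],
    [5,[-0.5,-1.3,30],0],
    [5,[-0.5,-1.3,34],0],
  ],
)

```text
time: 7.57
position: [537.6, -155.0, 96.1]
ee_rot: [-0.001, 0.642, 0.766, -0.0]
wrist_force: [0.3, -0.1, -3.1]
finger_gap: 14.6
```

Emit:
send_rows(
  increments=[
    [5,[0,0,4],0],
    [5,[0,0,8],0],
    [5,[0,0,12],0],
    [5,[0,0,16],0],
    [5,[0,0,16],0],
  ],
)

```text
time: 7.98
position: [537.7, -155.4, 80.3]
ee_rot: [-0.001, 0.642, 0.766, -0.0]
wrist_force: [0.9, 0.8, -2.7]
finger_gap: 14.7
```

Run:
```python
from h import *
st()
```

```text
t 7.98 p [ 537.7 -155.4   80.3] ang 100.05 gap 14.7 F [ 0.9  0.8 -2.7] q [-0.33  0.19  1.99 -0.    0.96 -0.5 ]
```

Emit:
send_rows(
  increments=[
    [5,[0,0,1.5],0],
    [5,[0,0,3],0],
    [5,[0,0,4.5],0],
    [5,[0,0,4.5],0],
  ],
)

```text
time: 8.32
position: [538.5, -155.2, 78.9]
ee_rot: [-0.0, 0.643, 0.766, 0.0]
wrist_force: [-4.9, 4.8, 10.6]
finger_gap: 14.9
```

Emit:
send_rows(
  increments=[
    [20,[0,0,0],0],
    [26,[0,0,0],0],
    [32,[0,0,0],0],
    [36,[0,0,0],0],
    [36,[0,0,0],0],
  ],
)

```text
time: 8.73
position: [538.4, -155.8, 76.8]
ee_rot: [0.0, 0.643, 0.766, -0.0]
wrist_force: [-0.2, 0.0, -0.1]
finger_gap: 36.2
```

Emit:
send_rows(
  increments=[
    [36,[0,0,-10],0],
    [36,[0,0,-30],0],
    [36,[0,0,-65],0],
    [50,[0,0,-100],0],
    [60,[0,0,-130],0],
  ],
)

```text
time: 9.15
position: [538.5, -155.8, 209.5]
ee_rot: [0.001, 0.643, 0.766, 0.0]
wrist_force: [0.8, -0.4, 1.1]
finger_gap: 59.0
```

Run:
```python
from h import *
st(); c,M=cam('wrist'); cv2.imwrite('pics/w6.png',c['color'][:,:,::-1]);np.savez('w6',M=M,K=[c['fx'],c['fy'],c['cx'],c['cy']],im=c['color'])
```

```text
t 9.15 p [ 538.5 -155.8  209.5] ang 100.04 gap 59.0 F [ 0.8 -0.4  1.1] q [-0.33  0.06  1.88 -0.    1.2  -0.5 ]
```

View pics/w6.png

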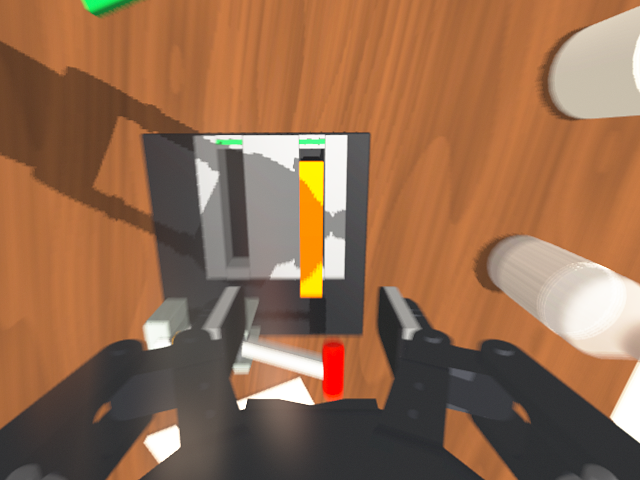

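Orange stands in slot_b, strip at (312,230); it met the floor at 10 N. Next I'll check that numerically, find the lever bar, and fetch blue the same way.

Emit:
send_rows(
  increments=[
    [85,[39,7,0],0],
    [85,[78,14,0],0],
    [85,[117,20,0],0],
    [85,[156,27,0],0],
    [85,[195,34,0],0],
  ],
)

```text
time: 9.62
position: [537.5, 43.8, 207.5]
ee_rot: [0.0, 0.643, 0.766, 0.0]
wrist_force: [1.1, 0.5, -0.0]
finger_gap: 84.8
```

Emit:
send_rows(
  increments=[
    [85,[39,7,0],0],
    [85,[78,14,0],4],
    [85,[117,20,0],8],
    [85,[156,27,0],12],
    [85,[195,34,0],15.2],
  ],
)

```text
time: 10.03
position: [536.9, 242.3, 207.5]
ee_rot: [0.0, 0.739, 0.673, 0.0]
wrist_force: [-0.1, -0.8, 0.3]
finger_gap: 85.2
```

Emit:
send_rows(
  increments=[
    [85,[39,-4,0],0],
    [85,[39,-4,0],0],
    [85,[39,-4,30],0],
    [85,[39,-4,65],0],
    [85,[39,-4,90],0],
  ],
)

```text
time: 10.45
position: [536.1, 279.4, 115.4]
ee_rot: [0.0, 0.738, 0.675, -0.0]
wrist_force: [-0.1, -0.6, -1.5]
finger_gap: 85.1
```

Run:
```python
from h import *
st(); print(shift([537,279.6,86]),84.81-ang(pose()[0]))
d=np.load('w6.npz'); M=d['M']; K=d['K']; c=dict(fx=K[0],fy=K[1],cx=K[2],cy=K[3])
a=.1769; O=np.array([511.12,-190.46])
W=lambda x,y,z: np.r_[O+[np.cos(a)*x-np.sin(a)*y,np.sin(a)*x+np.cos(a)*y],z]
for x in(27,43):
  for y in(85,-15): print('slab px',pix(c,M,W(x,y,102)).round(0))
for f,u in(('w1',(401,332)),('w6',(333,369))):
  d=np.load(f+'.npz'); P=ray(c,d['M'],*u,103+6); r=P[:2]-O; print('bar',P.round(1),'dock xy',(r@[np.cos(a),np.sin(a)]).round(1),(r@[-np.sin(a),np.cos(a)]).round(1))
```

```text
t 10.45 p [536.1 279.4 115.4] ang 84.91 gap 85.1 F [-0.1 -0.6 -1.5] q [ 0.44  0.23  1.87 -0.    1.04  0.53]
[ 0.3  0.9 29.4] -0.1046124945653446
slab px [301. 157.]
slab px [302. 288.]
slab px [324. 157.]
slab px [323. 288.]
bar [ 574.3 -261.   109. ] dock xy 49.8 -80.5
bar [ 576.6 -263.4  109. ] dock xy 51.7 -83.3
```

Run:
```python
from h import *
from scipy.optimize import least_squares
d=np.load('w6.npz'); M=d['M']; K=d['K']; c=dict(fx=K[0],fy=K[1],cx=K[2],cy=K[3])
im=d['im'];h=cv2.cvtColor(im,cv2.COLOR_RGB2HSV)
for r in list(range(148,166,2))+list(range(284,304,2)): print(r,h[r,312].tolist(),end=' ')
print()
for r in (170,200,230,260,285):
    x=np.nonzero((h[r,290:335,1]>200)&(h[r,290:335,0]<32))[0]+290; print(r,x[0],x[-1]+1)
a=.1769; O=np.array([511.12,-190.46])
W=lambda x,y,z: np.r_[O+[np.cos(a)*x-np.sin(a)*y,np.sin(a)*x+np.cos(a)*y],z]
for z in (102,106,110,114): print(z,[pix(c,M,W(x,y,z)).round(1).tolist() for x,y in((27,85),(43,85),(27,-15),(43,-15))])
```

```text
148 [17, 9, 190] 150 [165, 6, 90] 152 [0, 3, 91] 154 [150, 6, 92] 156 [165, 8, 61] 158 [150, 8, 34] 160 [9, 184, 100] 162 [29, 255, 255] 164 [29, 255, 255] 284 [28, 255, 255] 286 [28, 255, 255] 288 [28, 255, 255] 290 [28, 255, 255] 292 [27, 255, 255] 294 [24, 255, 255] 296 [19, 255, 255] 298 [9, 146, 101] 300 [150, 12, 42] 302 [165, 11, 45] 
170 300 324
200 300 323
230 300 323
260 301 322
285 300 323
102 [[301.0, 157.2], [323.8, 157.2], [302.3, 288.5], [322.7, 288.5]]
106 [[300.8, 157.5], [324.0, 157.5], [302.1, 290.7], [322.9, 290.6]]
110 [[300.6, 157.9], [324.2, 157.8], [302.0, 292.9], [323.1, 292.8]]
114 [[300.5, 158.2], [324.4, 158.1], [301.9, 295.2], [323.2, 295.1]]
```

Orange's plan position looks about 3 mm off towards -y, which is inside tolerance. I'll check its seating later by pressing on its top. Now gripping blue.

Emit:
send_rows(
  increments=[
    [85,[0,1,15],0],
    [85,[0,1,29],0],
    [60,[0,1,29],0],
    [40,[0,1,29],0],
    [10,[0,1,29],0],
  ],
  force=25,
)

```text
time: 10.87
position: [538.5, 279.5, 89.0]
ee_rot: [0.0, 0.738, 0.675, 0.001]
wrist_force: [0.0, -0.2, 0.3]
finger_gap: 51.3
```

Emit:
send_rows(
  increments=[
    [10,[0,0,0],0],
    [10,[0,0,0],0],
    [10,[0,0,0],0],
    [10,[0,0,0],0],
    [10,[0,0,0],0],
  ],
)

```text
time: 11.28
position: [541.2, 280.0, 91.2]
ee_rot: [0.002, 0.738, 0.675, 0.003]
wrist_force: [1.7, -1.4, 5.9]
finger_gap: 21.7
```

Emit:
send_rows(
  increments=[
    [10,[0,-2,-5],0],
    [10,[0,-4,-10],0],
    [10,[0,-7,-20],0],
    [10,[0,-11,-30],0],
    [10,[0,-15,-42],0],
  ],
)

```text
time: 11.7
position: [526.3, 280.8, 131.4]
ee_rot: [0.002, 0.738, 0.675, 0.003]
wrist_force: [4.3, -1.1, -0.2]
finger_gap: 19.8
```

Emit:
send_rows(
  increments=[
    [5,[0,-4,-12],0],
    [5,[0,-4,-40],0],
    [5,[0,-4,-70],0],
    [5,[0,-4,-82],0],
    [5,[0,-4,-82],0],
  ],
  force=60,
)

```text
time: 12.12
position: [520.8, 282.4, 216.5]
ee_rot: [0.001, 0.738, 0.675, 0.004]
wrist_force: [0.7, 0.5, -1.9]
finger_gap: 14.7
```

Run:
```python
from h import *
st(); c,M=cam('wrist'); cv2.imwrite('pics/w7.png',c['color'][:,:,::-1]);h=cv2.cvtColor(c['color'],cv2.COLOR_RGB2HSV); print(h[220,280:345:4].tolist())
print([h[r,311].tolist() for r in range(150,216,3)])
grip_offset(c['color'],c,(95,125),80)
```

```text
t 12.12 p [520.8 282.4 216.5] ang 84.85 gap 14.7 F [ 0.7  0.5 -1.9] q [0.45 0.11 1.81 0.   1.21 0.54]
[[109, 187, 183], [108, 202, 218], [101, 195, 255], [100, 191, 255], [100, 191, 255], [100, 193, 255], [100, 190, 255], [99, 193, 255], [100, 192, 255], [100, 192, 255], [99, 191, 255], [100, 190, 255], [100, 188, 255], [99, 189, 255], [108, 215, 205], [108, 203, 167], [107, 215, 230]]
[[98, 179, 255], [99, 179, 255], [99, 180, 255], [99, 178, 255], [99, 179, 255], [99, 179, 255], [99, 180, 255], [99, 184, 255], [107, 195, 255], [165, 14, 37], [165, 14, 37], [140, 20, 39], [165, 13, 40], [0, 0, 38], [14, 72, 39], [108, 208, 173], [106, 203, 255], [99, 183, 255], [99, 185, 255], [99, 185, 255], [100, 185, 255], [100, 187, 255]]
b [74. 73. 73. 73. 72. 72. 73. 72. 72. 72. 72. 71. 71. 71. 71.] y [1.2 1.2 1.2 1.2 1.2 1.2 1.4 1.4 1.4 1.4 1.4 1.4 1.4 1.4 1.5]
strip rows [148 149 150] bright [ 39  39  37  39  37  39  40  38  40  39  40  38  38  38  39 149]
row 148 centre x 18.830191696993992 ztop -70.45111182038764 y 3.3389545777893925
row 151 centre x 18.245518791923587 ztop -70.45111182038764 y 3.3389545777893925
```

View pics/w7.png

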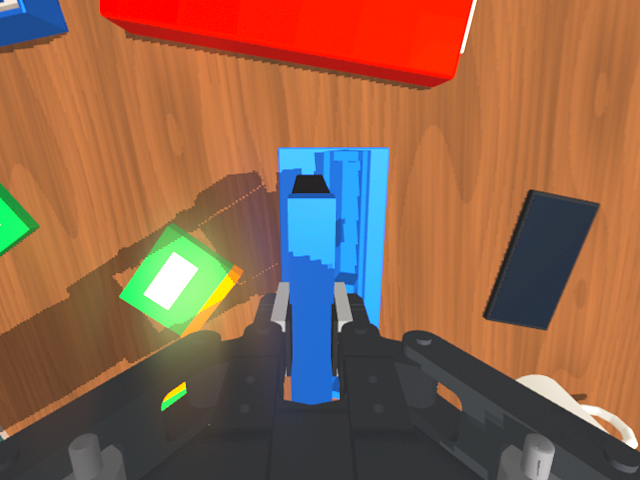

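Blue is gripped upright, with the top face's far edge at row ~196. Before choosing the target I'll check the dock fit against the later picture w6.

Run:
```python
from h import *
d=np.load('w6.npz'); M=d['M']; K=d['K']; c=dict(fx=K[0],fy=K[1],cx=K[2],cy=K[3]); im=d['im']
g=cv2.cvtColor(im,cv2.COLOR_RGB2GRAY).astype(int)
a=.1769; O=np.array([511.12,-190.46])
W=lambda x,y,z: np.r_[O+[np.cos(a)*x-np.sin(a)*y,np.sin(a)*x+np.cos(a)*y],z]
print('pred block',[pix(c,M,W(x,y,42)).round(1).tolist() for x,y in((0,100),(0,-30),(60,-30))],'slot b ends',[pix(c,M,W(35,y,42)).round(1).tolist() for y in(89,-19)])
for col in(265,312,337): print(col,np.where(np.abs(np.diff(g[:,col]))[125:300]>20)[0]+125.5)
print('L/R pred at y=60',[pix(c,M,W(x,60,42)).round(1).tolist() for x in(-65,-46,-24,24,46,65)]); print(np.where(np.abs(np.diff(g[168]))[180:380]>20)[0]+180.5)
```

```text
pred block [[271.2, 135.6], [275.8, 277.0], [338.3, 276.8]] slot b ends [[312.1, 148.8], [312.3, 266.1]]
265 [131.5 132.5 134.5 135.5 156.5 157.5]
312 [131.5 132.5 133.5 134.5 138.5 139.5 143.5 147.5 148.5 155.5 156.5 159.5
 160.5 161.5 193.5 296.5 297.5 298.5]
337 [131.5 132.5 133.5 134.5 210.5 236.5 237.5 238.5 276.5 277.5 278.5 279.5]
L/R pred at y=60 [[199.5, 182.8], [220.9, 182.7], [245.7, 182.7], [299.8, 182.6], [324.6, 182.5], [346.0, 182.5]]
[194.5 195.5 196.5 197.5 210.5 242.5 243.5 288.5 289.5 292.5 293.5 294.5
 298.5 322.5 323.5 324.5 325.5 345.5 346.5 368.5 369.5]
```

Emit:
send_rows(
  increments=[
    [5,[-39,-1,0],0],
    [5,[-78,-2,0],0],
    [5,[-117,-3,0],0],
    [5,[-156,-4,0],0],
    [5,[-195,-5,0],0],
  ],
)

```text
time: 12.58
position: [493.8, 85.7, 208.8]
ee_rot: [-0.001, 0.738, 0.675, -0.002]
wrist_force: [1.7, 0.0, -2.6]
finger_gap: 14.9
```

Emit:
send_rows(
  increments=[
    [5,[-39,-1,0],0],
    [5,[-78,-2,0],-4],
    [5,[-117,-3,0],-8],
    [5,[-156,-4,0],-12],
    [5,[-195,-5,0],-15.2],
  ],
)

```text
time: 13.0
position: [471.4, -107.6, 209.1]
ee_rot: [-0.002, 0.641, 0.767, -0.001]
wrist_force: [0.8, 0.8, -1.8]
finger_gap: 14.9
```

Emit:
send_rows(
  increments=[
    [5,[0,0,0],0],
    [5,[0,0,0],0],
  ],
)

```text
time: 13.17
position: [471.8, -108.0, 209.2]
ee_rot: [-0.002, 0.644, 0.765, -0.001]
wrist_force: [0.1, -0.1, -1.0]
finger_gap: 14.6
```

Run:
```python
from h import *
st(); print(shift([468.8,-163.5,130]),100.14-ang(pose()[0]))
```

```text
t 13.17 p [ 471.8 -108.   209.2] ang 99.75 gap 14.6 F [ 0.1 -0.1 -1. ] q [-0.28 -0.08  2.02  0.    1.21 -0.45]
[-54.3 -12.   79.2] 0.39002188679168626
```

Emit:
send_rows(
  increments=[
    [5,[-38,-8,0],-0.3],
    [5,[-54,-12,20],-0.3],
    [5,[-54,-12,50],-0.3],
    [5,[-54,-12,70],-0.3],
    [5,[-54,-12,79],-0.3],
  ],
)

```text
time: 13.58
position: [468.1, -159.3, 127.8]
ee_rot: [-0.004, 0.64, 0.768, -0.001]
wrist_force: [-0.7, 0.5, -3.0]
finger_gap: 14.8
```

Emit:
send_rows(
  increments=[
    [5,[0,0,0],0],
    [5,[0,0,0],0],
  ],
)

```text
time: 13.75
position: [471.0, -160.5, 132.0]
ee_rot: [-0.001, 0.64, 0.768, -0.0]
wrist_force: [0.5, -1.0, -2.0]
finger_gap: 14.9
```

Run:
```python
from h import *
st(); print(shift([468.8,-163.5,96]),100.14-ang(pose()[0]))
c,M=cam('wrist'); cv2.imwrite('pics/w8.png',c['color'][:,:,::-1]); np.savez('w8',M=M,K=[c['fx'],c['fy'],c['cx'],c['cy']],im=c['color'])
h=cv2.cvtColor(c['color'],cv2.COLOR_RGB2HSV)
for r in range(200,280,10):
    x=np.nonzero((h[r,250:380,0]>90)&(h[r,250:380,0]<125)&(h[r,250:380,1]>150))[0]+250; print(r,x[0],x[-1]+1,end='; ')
    o=np.nonzero((h[r,330:600,0]<32)&(h[r,330:600,1]>200)&(h[r,330:600,2]>150))[0]+330; print(o[[0,-1]] if len(o) else '')
print([(r,*h[r,311].tolist()) for r in range(186,202)])
```

```text
t 13.75 p [ 471.  -160.5  132. ] ang 100.41 gap 14.9 F [ 0.5 -1.  -2. ] q [-0.38  0.02  2.08  0.    1.05 -0.56]
[-2.6 -2.6 36. ] -0.27374630780674636
200 288 335; [423 464]
210 288 335; [422 463]
220 288 335; [421 462]
230 289 335; [420 460]
240 289 335; [419 459]
250 289 335; [418 458]
260 289 334; [417 456]
270 289 334; [416 455]
[(186, 135, 15, 34), (187, 150, 8, 33), (188, 165, 14, 37), (189, 0, 0, 35), (190, 120, 8, 33), (191, 10, 21, 36), (192, 9, 69, 37), (193, 108, 196, 139), (194, 107, 210, 164), (195, 107, 212, 161), (196, 107, 208, 159), (197, 107, 216, 152), (198, 106, 201, 254), (199, 101, 187, 255), (200, 106, 203, 251), (201, 108, 209, 211)]
```

Emit:
send_rows(
  increments=[
    [5,[-2,-2,8],0],
    [5,[-2,-2,16],0],
    [5,[-2,-2,24],0],
    [5,[-2,-2,32],0],
    [5,[-2,-2,32],0],
  ],
)

```text
time: 14.22
position: [470.2, -161.7, 101.8]
ee_rot: [-0.001, 0.641, 0.767, 0.002]
wrist_force: [-0.9, 10.0, 3.4]
finger_gap: 15.0
```

Run:
```python
from h import *
st(); print(shift([468.8,-163.5,78]),100.14-ang(pose()[0]))
```

```text
t 14.22 p [ 470.2 -161.7  101.8] ang 100.25 gap 15.0 F [-0.9 10.   3.4] q [-0.38  0.05  2.11  0.01  0.99 -0.57]
[-1.6 -1.7 23.8] -0.10704287542485247
```

Force of +10 N in y means the slab is rubbing the -y end wall. Shifting +3 mm along the slot.

Emit:
send_rows(
  increments=[
    [5,[1.5,0,-4],0],
    [5,[3,0,-4],0],
    [5,[3,0,-4],0],
  ],
)

```text
time: 14.47
position: [469.2, -161.1, 104.6]
ee_rot: [0.0, 0.64, 0.768, -0.0]
wrist_force: [-0.3, -1.3, -2.3]
finger_gap: 14.9
```

Emit:
send_rows(
  increments=[
    [5,[0,0,4],0],
    [5,[0,0,8],0],
    [5,[0,0,8],0],
    [5,[0,0,8],0],
  ],
)

```text
time: 14.8
position: [468.5, -161.1, 95.9]
ee_rot: [-0.001, 0.64, 0.768, -0.0]
wrist_force: [0.3, -0.4, -2.5]
finger_gap: 14.8
```

Run:
```python
from h import *
st()
```

```text
t 14.80 p [ 468.5 -161.1   95.9] ang 100.35 gap 14.8 F [ 0.3 -0.4 -2.5] q [-0.38  0.05  2.11 -0.    0.98 -0.56]
```

Free. Continuing down until it meets the floor.

Emit:
send_rows(
  increments=[
    [5,[0,0,4],0],
    [5,[0,0,8],0],
    [5,[0,0,12],0],
    [5,[0,0,14],0],
    [5,[0,0,14],0],
  ],
)

```text
time: 15.22
position: [468.6, -161.1, 81.8]
ee_rot: [-0.001, 0.64, 0.768, -0.0]
wrist_force: [0.8, -0.6, -1.4]
finger_gap: 14.9
```

Emit:
send_rows(
  increments=[
    [5,[0,0,2],0],
    [5,[0,0,4],0],
    [5,[0,0,4],0],
  ],
)

```text
time: 15.47
position: [469.4, -161.2, 78.9]
ee_rot: [0.0, 0.64, 0.768, 0.0]
wrist_force: [-0.9, 0.9, -2.0]
finger_gap: 14.6
```

Emit:
send_rows(
  increments=[
    [5,[0,0,2],0],
    [5,[0,0,4],0],
    [5,[0,0,4],0],
  ],
)

```text
time: 15.72
position: [470.5, -162.7, 77.7]
ee_rot: [0.002, 0.64, 0.768, -0.001]
wrist_force: [-4.7, -2.0, 15.0]
finger_gap: 14.6
```

Contact at z≈78, the same as orange. Release, back off, close the fingers and measure.

Emit:
send_rows(
  increments=[
    [20,[0,0,-4],0],
    [26,[0,0,-4],0],
    [32,[0,0,-4],0],
    [36,[0,0,-4],0],
    [36,[0,0,-4],0],
  ],
)

```text
time: 16.13
position: [469.1, -161.0, 78.4]
ee_rot: [-0.0, 0.64, 0.768, -0.0]
wrist_force: [-0.5, 0.1, -0.8]
finger_gap: 36.1
```

Emit:
send_rows(
  increments=[
    [36,[0,0,-10],0],
    [36,[0,0,-30],0],
    [36,[0,0,-65],0],
    [36,[0,0,-100],0],
    [36,[0,0,-130],0],
  ],
)

```text
time: 16.55
position: [469.3, -161.1, 211.3]
ee_rot: [0.0, 0.64, 0.768, 0.0]
wrist_force: [0.5, -1.1, 0.9]
finger_gap: 36.2
```

Emit:
send_rows(
  increments=[
    [0,[0,34,0],0],
    [0,[0,34,0],0],
    [0,[0,34,0],0],
    [0,[0,34,0],0],
    [0,[0,34,0],0],
  ],
)

```text
time: 16.97
position: [501.4, -154.7, 207.8]
ee_rot: [-0.001, 0.64, 0.768, -0.0]
wrist_force: [-0.4, 0.2, -0.3]
finger_gap: -0.3
```

Run:
```python
from h import *
st(); c,M=cam('wrist'); cv2.imwrite('pics/w9.png',c['color'][:,:,::-1]); np.savez('w9',M=M,K=[c['fx'],c['fy'],c['cx'],c['cy']],im=c['color'])
```

```text
t 16.97 p [ 501.4 -154.7  207.8] ang 100.35 gap -0.3 F [-0.4  0.2 -0.3] q [-0.35 -0.    1.95 -0.    1.2  -0.53]
```

View pics/w9.png

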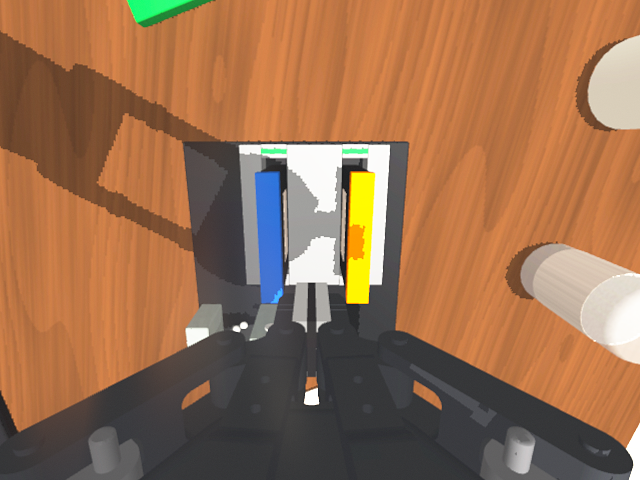

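Both stand in their slots: blue strip at (270,238), orange at (360,238), upright and parallel. I'll press each top with the closed fingers to confirm they're seated (top should be at z=102).

Emit:
send_rows(
  increments=[
    [0,[-2,38,0],0],
    [0,[-2,38,30],0],
    [0,[-2,38,60],0],
    [0,[-2,38,85],0],
    [0,[-2,38,90],0],
  ],
)

```text
time: 17.43
position: [535.8, -148.8, 113.0]
ee_rot: [-0.005, 0.641, 0.768, -0.002]
wrist_force: [-2.3, -0.4, -1.1]
finger_gap: -0.2
```

Emit:
send_rows(
  increments=[
    [0,[0,0,3],0],
    [0,[0,0,6],0],
    [0,[0,0,6],0],
  ],
)

```text
time: 17.68
position: [541.0, -150.5, 113.8]
ee_rot: [0.001, 0.641, 0.768, 0.0]
wrist_force: [0.2, -0.9, 0.1]
finger_gap: -0.1
```

Emit:
send_rows(
  increments=[
    [0,[0,0,3],0],
    [0,[0,0,6],0],
    [0,[0,0,6],0],
  ],
)

```text
time: 17.93
position: [540.7, -150.3, 107.3]
ee_rot: [0.0, 0.641, 0.768, 0.0]
wrist_force: [0.7, 0.3, -0.9]
finger_gap: -0.3
```

Emit:
send_rows(
  increments=[
    [0,[0,0,2],0],
    [0,[0,0,4],0],
    [0,[0,0,6],0],
    [0,[0,0,7],0],
    [0,[0,0,7],0],
  ],
)

```text
time: 18.35
position: [542.2, -150.0, 102.1]
ee_rot: [0.001, 0.641, 0.768, 0.001]
wrist_force: [-0.6, 1.8, 10.4]
finger_gap: 0.0
```

Run:
```python
from h import *
st()
```

```text
t 18.35 p [ 542.2 -150.   102.1] ang 100.33 gap 0.0 F [-0.6  1.8 10.4] q [-0.31  0.17  1.97  0.    1.   -0.5 ]
```

Orange's top contact is at z=102.1 with 10 N, so it is fully seated. Blue met the floor at the same height. Now to the lever bar at about dock (56,-85), world (581,-264).

Emit:
send_rows(
  increments=[
    [0,[0,0,-20],0],
    [0,[0,0,-55],0],
    [0,[-38,6,-55],0],
    [0,[-77,12,-55],0],
    [0,[-115,18,-55],0],
  ],
)

```text
time: 18.77
position: [579.9, -261.1, 156.3]
ee_rot: [0.001, 0.64, 0.769, 0.0]
wrist_force: [0.4, 0.1, 0.2]
finger_gap: 0.1
```

Emit:
send_rows(
  increments=[
    [0,[-4,1,0],0],
    [0,[-4,1,0],0],
    [0,[-4,1,0],0],
  ],
)

```text
time: 19.02
position: [579.9, -263.5, 154.1]
ee_rot: [-0.001, 0.641, 0.768, 0.0]
wrist_force: [-0.1, 0.3, 0.5]
finger_gap: -0.0
```

Run:
```python
from h import *
st(); print(shift([581.2,-264.3,120]))
c,M=cam('top'); h=cv2.cvtColor(c['color'],cv2.COLOR_RGB2HSV)
m=((h[:,:,0]<5)|(h[:,:,0]>175))&(h[:,:,1]>200)&(h[:,:,2]>100); m[:,:380]=0; m[:,480:]=0
ys,xs=np.nonzero(m); print(len(xs),xs.mean() if len(xs) else '',ys.mean() if len(xs) else '')
a=.1769; O=np.array([511.12,-190.46])
for u in ((450,200),(xs.mean(),ys.mean())):
    P=ray(c,M,*u,108); r=P[:2]-O; print(P.round(1),(r@[np.cos(a),np.sin(a)]).round(1),(r@[-np.sin(a),np.cos(a)]).round(1))
```

```text
t 19.02 p [ 579.9 -263.5  154.1] ang 100.28 gap -0.0 F [-0.1  0.3  0.5] q [-0.47  0.25  1.77  0.    1.13 -0.65]
[-1.   1.2 34.1]
125 446.912 200.68
[ 575.4 -265.5  108. ] 50.1 -85.1
[ 574.  -258.8  108. ] 49.8 -78.4
```

The bar is at dock (50,-85), as modelled. Pressing down in stages.

Emit:
send_rows(
  increments=[
    [0,[-1,1,15],0],
    [0,[-1,1,30],0],
    [0,[-1,1,40],0],
    [0,[-1,1,48],0],
    [0,[-1,1,56],0],
  ],
  force=60,
)

```text
time: 19.48
position: [584.9, -262.3, 101.3]
ee_rot: [0.002, 0.641, 0.768, 0.003]
wrist_force: [6.5, 8.3, 11.7]
finger_gap: -0.4
```

Emit:
send_rows(
  increments=[
    [0,[0,0,7],0],
    [0,[0,0,14],0],
    [0,[0,0,21],0],
    [0,[0,0,28],0],
    [0,[0,0,32],0],
  ],
)

```text
time: 19.9
position: [587.3, -264.2, 70.8]
ee_rot: [0.005, 0.64, 0.768, 0.003]
wrist_force: [7.3, 2.0, 8.1]
finger_gap: 0.4
```

Run:
```python
from h import *
st()
```

```text
t 19.90 p [ 587.3 -264.2   70.8] ang 100.39 gap 0.4 F [7.3 2.  8.1] q [-0.46  0.34  1.82  0.    0.97 -0.65]
```

Emit:
send_rows(
  increments=[
    [0,[0,-1,6],0],
    [0,[0,-2,12],0],
    [0,[0,-3,18],0],
    [0,[0,-3,22],0],
    [0,[0,-3,22],0],
  ],
)

```text
time: 20.32
position: [583.4, -265.3, 48.1]
ee_rot: [0.005, 0.64, 0.768, 0.002]
wrist_force: [5.6, 0.2, 7.2]
finger_gap: -0.0
```

Emit:
send_rows(
  increments=[
    [0,[0,0,1.5],0],
    [0,[0,0,3],0],
    [0,[0,0,3],0],
  ],
)

```text
time: 20.57
position: [583.2, -265.4, 46.0]
ee_rot: [0.004, 0.64, 0.768, 0.002]
wrist_force: [3.6, 2.3, 10.8]
finger_gap: 0.1
```

Run:
```python
from h import *
st(); a=.1769; r=pose()[0][:2,3]-[511.12,-190.46]; print('dock xy',r@[np.cos(a),np.sin(a)],r@[-np.sin(a),np.cos(a)])
```

```text
t 20.57 p [ 583.2 -265.4   46. ] ang 100.39 gap 0.1 F [ 3.6  2.3 10.8] q [-0.47  0.36  1.84  0.    0.93 -0.65]
dock xy 57.71133482961773 -86.48866387743246
```

The tip at z=46 puts the lever at about 0.67 rad, pushing 10.8 N. Hold, take a final look, then hand in.

Emit:
send_rows(
  increments=[
    [0,[0,0,0.5],0],
    [0,[0,0,0.5],0],
    [0,[0,0,0.5],0],
    [0,[0,0,0.5],0],
    [0,[0,0,0.5],0],
  ],
)

```text
time: 20.98
position: [583.1, -265.4, 45.8]
ee_rot: [0.005, 0.64, 0.768, 0.002]
wrist_force: [2.7, 2.1, 12.5]
finger_gap: 0.1
```

Run:
```python
from h import *
st(); c,M=cam('scene'); g=c['color'][210:350,170:370][:,:,::-1]; cv2.imwrite('pics/fin.png',cv2.resize(g,(800,560),interpolation=cv2.INTER_CUBIC))
```

```text
t 20.98 p [ 583.1 -265.4   45.8] ang 100.39 gap 0.1 F [ 2.7  2.1 12.5] q [-0.47  0.36  1.84  0.    0.93 -0.65]
```

View pics/fin.png

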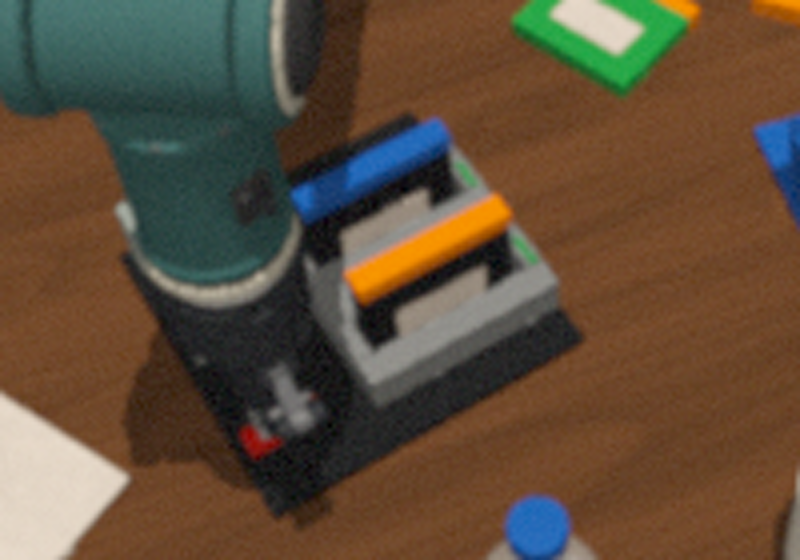

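The picture shows both cartridges upright and level in the slots, blue at (370,170) and orange at (430,248). The fingers hold the red bar down at (262,440).

Run:
```python
from h import *
hand_in(); st()
```

```text
the job is handed in; nothing more can be done
the job is handed in; nothing more can be done
```

Both cartridges are in the dock, strips up and let go: orange in slot_b and blue in slot_a. I handed the job in at about 21 s of the 72 s limit, with the closed fingers still holding the red bar past its third click. No verdict was reported.

**Last checks:**
- **Lever:** the fingertip was at z = 45.8 mm, which works out to about 0.67 rad; the angle itself was not read. The wrist force was about 12 N upward.
- **Orange:** I pressed its top and met resistance at 102 mm, so it is fully down. One wrist picture had suggested it stood about 10 mm high, but the press contradicted that.
- **Blue:** I did not press its top. It met the slot floor at the same height as orange did and looks level with it in the last picture. It rubbed an end wall once on the way in, so I shifted it 3 mm and it went in freely.
- **Bottle, mug and phone:** the arm did not go near them. I did not measure their positions again at the end.

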